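# Make up the parts trays for a bass and a guitar

## Robot

A 6-joint arm with a two-finger parallel gripper is mounted at the origin on the work surface. World frame = base frame: x ahead of the robot, y to its left, z up, the work surface at z = 0. Lengths are in m, angles in rad, forces in N, time in s.
With the tool pointing down it reaches from about 0.4 to 0.925 m from the base axis. Payload 3.4 kg.
Tool frame: the origin (TCP) lies on the centre line of the jaws, within the pads' length; the fingertips stand 17 mm ahead of it and the grasp point (between the pads) lies 2 mm behind it; z points along the fingers, y is the line along which they close (so a half turn about z gives the same grasp; the last joint's range is limited). The gripper opens to 85 mm and grips with 20 to 120 N. Pads are 22 mm wide; open, the fingers measure 114 mm over their backs; the gripper's body (76 mm by 85 mm) begins 54 mm behind the grasp point. The pads swing forward as they close: fully open they stand 13 mm farther back than shut.
Start: joints at [1.115, 0.307, 1.506, -0, 1.328, -0.073], TCP at [0.215, 0.533, 0.227] pointing down, gripper open.
Joint ranges: [-3.12, 3.12], [-1.05, 2.28], [0.14, 2.33], [-1.42, 4.57], [0.1, 2.73], [-2.68, 2.68]. Speed limits (rad/s): [2.57, 2.57, 3.14, 3.14, 3.14, 3.14].

## Interface

Orientations are given as a rotation vector (axis times angle).
In Python, from plant import arm gives the robot as it stands. Calls block until the motion is done:
- arm.goto(position, orientation): joint-space move of the TCP to a pose.
- arm.line_to(position, rot=None, feed=0.15, contact_N=None): straight line of the TCP; rot=None keeps the orientation; feed is the mean speed in m/s. With contact_N (N) it stops when the force on the tool has changed by that much, and returns True; else False.
- arm.goto_joints(angles): joint-space move.
- arm.set_gripper(opening): opening from 0.0 (shut) to 1.0 (fully open); the grip force is fixed at half the most; returns when the fingers have stopped.
- arm.wait(seconds).
- arm.ik(position, orientation): joint angles nearest the present ones, or None.
- arm.observe(): the state.
- arm.camera(name): name is "side" or "top" or "wrist"; returns the picture (400x640x3 uint8, red, green, blue); there is no depth.
- arm.camera_params(name): a dict with "vfov" (degrees; the focal length in pixels is half the picture's height over the tangent of half this angle, whatever the lens; pixels are square), "cx", "cy" (the principal point, pixels), "camera_from_world" (4x4, takes a point from world to camera coordinates). Camera axes: x right, y down, z forward; pixel columns grow to the right and rows downward; lengths in m; the calibration is good to about 2 mm. A picture is of the moment at which its call begins: read the wrist's pose just before it. camera_params takes no time and is no camera call; for the wrist camera it gives the pose at the moment of the call.
A pose or a line that the arm cannot do raises arm.Unreachable and nothing moves.
- arm.close_job(): hands the job in; it is judged then, once.
The state is a dict: "time": time; "qpos": joint angles; "joint_vel": joint speeds; "tau": joint torques, N m; "position": TCP position; "ee_rot": TCP orientation; "contact_force": force on the tool from outside, world axes, zero at the start; "wrist_torque": the same for the moment, N m; "grip_width": opening from 0.0 (shut) to 1.0 (fully open); "grip_force": force on a finger pad.
Only numpy, scipy, OpenCV 4.12 (cv2) and the standard library are available. Lean on these libraries where they do the work, as an engineer would, in place of code of your own. Each camera call takes 0.05 s, during which the arm holds its last target. There are 200 camera calls.

## Task

Make up the two parts trays for today's builds. In the blue tray, for the bass, lay the black soapbar pickup in the middle long bay and the black knob in the round bay; in the red tray, for the guitar, lay the cream single-coil pickup in the outer long bay (the one away from the round bay), the chrome humbucker in the middle long bay and the gold knob in the round bay. Every part lies flat on the floor of its bay, right way up, and the zebra pickup and the cream knob, which belong to another order, stay where they are.

Things in the scene. Friction and masses are not known exactly. Their poses are not given: they have to be found in the camera images.
- bass_tray: Blue kit tray (bass), fixed, 136 x 210 x 10 mm (x, y, z), z up, origin at the centre of its underside; turned a different way from the other tray. Bays in a row along its y, all at x = 0: outer long bay (116 x 60 mm) at y = -65 mm, middle long bay (same) at y = +5 mm, round bay (50 mm across) at y = +70 mm. Grey bay floor 5 mm above the underside; coloured plate 5 mm higher.
- guitar_tray: Red kit tray (guitar), fixed, 136 x 210 x 10 mm (x, y, z), z up, origin at the centre of its underside; turned a different way from the other tray. Bays in a row along its y, all at x = 0: outer long bay (116 x 60 mm) at y = -65 mm, middle long bay (same) at y = +5 mm, round bay (50 mm across) at y = +70 mm. Grey bay floor 5 mm above the underside; coloured plate 5 mm higher.
- soapbar: Bass soapbar pickup: plain black block 96 x 38 x 22 mm (x, y, z) with a steel screw near each end, loose, about 140 g. Origin at the centre of its underside, long axis x, z up; it lies flat on the bench at the start.
- humbucker: Chrome-covered humbucker pickup: bright metal block 70 x 38 mm, 22 mm high, with one row of six dark screws on top; brass ears 3 mm thick at the foot make it 84 mm long; loose, about 130 g. Origin at the centre of its underside, long axis x, z up; it lies flat on the bench at the start.
- single_coil: Single-coil pickup: narrow cream cover 70 x 18 mm, top 22 mm above the underside, with six steel poles, on a black foot 83 x 28 x 3 mm; loose, about 80 g. Origin at the centre of its underside, long axis x, z up; it lies flat on the bench at the start.
- black_knob: Black control knob, upright cylinder 25 mm across and 20 mm high, loose (about 30 g), standing on the bench. Origin at the centre of its underside, z up.
- gold_knob: Gold (brass) control knob, upright cylinder 25 mm across and 20 mm high, loose (about 30 g), standing on the bench. Origin at the centre of its underside, z up.
- zebra: Zebra humbucker pickup, one coil cream and one black, each with six poles: 70 x 38 mm, 22 mm high, brass ears to 84 mm; loose. Belongs to another order: stays where it lies. Origin at the centre of its underside, long axis x, z up; it lies flat on the bench at the start.
- cream_knob: Cream control knob, upright cylinder 25 mm across and 20 mm high, loose (about 30 g), standing on the bench. Origin at the centre of its underside, z up. Belongs to another order: stays where it is.

How it is judged:
By the outcome, as a careful person would: the job done as asked, in the order asked, and still so for the second after the job is handed in, with the robot touching nothing.
It also fails if it takes over 120 s, if anything falls off the work surface, if the arm or the gripper's body presses on something with over 40 N, if the wrist force passes 120 N, or if a joint passes its speed limit or range.

## Working session

There is one attempt and no reset: what is moved stays moved. The work goes in short steps, each a Python script; the robot and the scene stay as the last script left them, time stands still between calls to the robot, and variables do not carry over. Pictures are saved under pics/ and viewed, at most 14 in all, crops included, and the job is handed in when it is done.

```bash
ls; mkdir -p pics
python3 - <<'E'
from plant import arm
import cv2
for n in("top","side"):
    im=arm.camera(n); cv2.imwrite(f"pics/{n}0.png",im[:,:,::-1]); print(n,arm.camera_params(n))
s=arm.observe(); print(s)
E
```

```text
pics
top {'vfov': 48.19688993064183, 'cx': 317.42388717977195, 'cy': 205.20329388558267, 'camera_from_world': array([[ 0.01461656, -0.99987438, -0.00612973,  0.01418547],
       [-0.98301743, -0.01324806, -0.1830334 ,  0.55547228],
       [ 0.1829292 ,  0.00870095, -0.98308759,  1.11337431],
       [ 0.        ,  0.        ,  0.        ,  1.        ]])}
side {'vfov': 57.49361510214826, 'cx': 319.6788974036746, 'cy': 199.79080249800944, 'camera_from_world': array([[ 0.92524575, -0.37911558,  0.01384495, -0.51152684],
       [-0.19265623, -0.50099709, -0.84373307,  0.16341857],
       [ 0.32680863,  0.77799312, -0.53658441,  0.79292447],
       [ 0.        ,  0.        ,  0.        ,  1.        ]])}
{'time': 0.1, 'qpos': array([ 1.11451878e+00,  3.07490658e-01,  1.50750963e+00,  4.54161230e-05,
        1.32839753e+00, -7.35166943e-02]), 'joint_vel': array([ 0.00112287, -0.00079278, -0.00224034, -0.00039406,  0.00133501,
        0.00199245]), 'tau': array([-3.92723159e-04, -4.58528566e+01, -2.52606851e+01, -2.54635834e-04,
        5.58219777e-03,  1.14542436e-05]), 'position': array([0.2144984 , 0.5328335 , 0.22638997]), 'ee_rot': array([-5.97494497e-01, -3.08372515e+00,  2.71806989e-03]), 'contact_force': array([-0.25385092, -0.02711861,  0.37410702]), 'wrist_torque': array([-0.02740936, -0.02346762,  0.00331343]), 'grip_force': 0.0, 'grip_width': 0.9972342715155972}
```

View pics/top0.png

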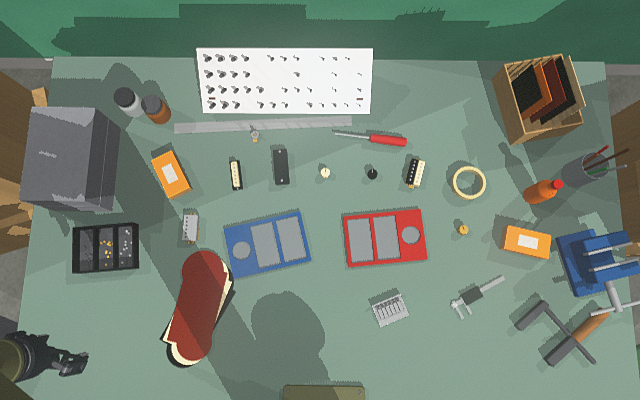

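View pics/side0.png

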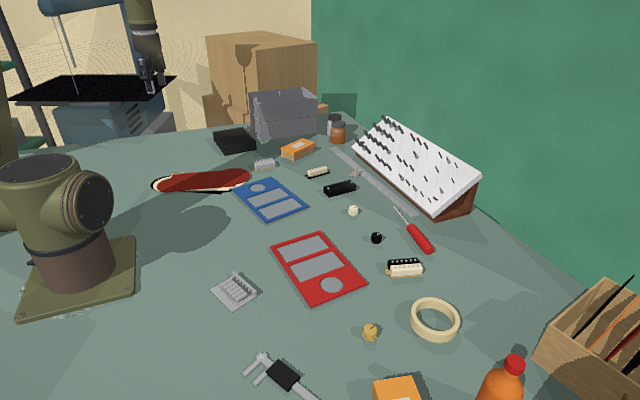

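The top view shows the single-coil at (236,174), soapbar (281,166), cream knob (325,172), black knob (372,174), zebra (415,173), chrome humbucker (190,225), gold knob (463,229). The blue tray is centred near (267,243) with its round bay at (241,250), and the red tray near (385,237) with its round bay at (411,235). The side view shows the same things.

Next I triangulate from the two views.

```bash
cat > h.py <<'E'
import numpy as np, cv2
from plant import arm
def cam(n):
    p=arm.camera_params(n); return p
def ray(p,uv):
    f=200/np.tan(np.radians(p["vfov"]/2)); T=p["camera_from_world"]; R=T[:3,:3]
    d=R.T@np.array([(uv[0]-p["cx"])/f,(uv[1]-p["cy"])/f,1]); return -R.T@T[:3,3], d/np.linalg.norm(d)
def onz(p,uv,z):
    o,d=ray(p,uv); return o+d*(z-o[2])/d[2]
def tri(obs):
    A=np.zeros((3,3));b=np.zeros(3);L=[ray(p,uv) for p,uv in obs]
    for o,d in L: M=np.eye(3)-np.outer(d,d);A+=M;b+=M@o
    X=np.linalg.solve(A,b); return X,max(np.linalg.norm((np.eye(3)-np.outer(d,d))@(X-o)) for o,d in L)
def proj(p,X):
    f=200/np.tan(np.radians(p["vfov"]/2)); c=p["camera_from_world"]@np.append(X,1)
    return c[:2]/c[2]*f+[p["cx"],p["cy"]]
def shot(n,name):
    p=cam(n); im=arm.camera(n); cv2.imwrite(f"pics/{name}.png",im[:,:,::-1]); np.save(f"pics/{name}.npy",p,allow_pickle=True); return p,im
E
python3 - <<'E'
from h import *
t,s=cam("top"),cam("side")
P=dict(single=((236,174),(317,172)),soap=((281,166),(340,187)),cream=((325,172),(354,210)),black=((372,174),(377,237)),zebra=((415,173),(404,267)),hum=((190,225),(264,165)),gold=((463,229),(370,331)),
 blueround=((241,250),(258,188)),redround=((411,235),(332,285)),bmid=((264,243),(266,198)),bout=((290,237),(281,209)),rmid=((386,238),(319,266)),rout=((358,241),(307,247)))
for k,(a,b) in P.items():
    X,e=tri([(t,a),(s,b)]); print(k,X.round(3),round(e,4),np.linalg.norm(X[:2]).round(3))
w=cam("wrist"); print(w, (-w["camera_from_world"][:3,:3].T@w["camera_from_world"][:3,3]).round(3))
E
```

```text
single [0.646 0.247 0.007] 0.0014 0.692
soap [0.67  0.124 0.013] 0.0002 0.681
cream [0.656 0.003 0.009] 0.0001 0.656
black [ 0.653 -0.126  0.01 ] 0.0014 0.665
zebra [ 0.656 -0.243  0.01 ] 0.0002 0.7
hum [0.502 0.366 0.003] 0.0035 0.621
gold [ 0.503 -0.366  0.012] 0.0006 0.622
blueround [0.441 0.225 0.002] 0.0009 0.495
redround [ 0.487 -0.229  0.005] 0.0004 0.538
bmid [ 0.455  0.165 -0.001] 0.0047 0.484
bout [ 0.476  0.095 -0.002] 0.0012 0.485
rmid [ 0.481 -0.163  0.003] 0.0034 0.508
rout [ 0.475 -0.089  0.002] 0.0072 0.484
{'vfov': 60.057869760659486, 'cx': 316.10049198815244, 'cy': 198.84585804745493, 'camera_from_world': array([[ 0.37360444,  0.92758645, -0.00176287, -0.57406849],
       [ 0.89380197, -0.35948749,  0.26811709, -0.03566676],
       [ 0.24806805, -0.10174539, -0.96338472,  0.37832781],
       [ 0.        ,  0.        ,  0.        ,  1.        ]])} [0.153 0.558 0.373]
```

```bash
cat >> h.py <<'E'
def rv(th):  # tool down, tool x at heading th (rad), closing line at th-90deg
    return np.pi*np.array([np.cos(th/2),np.sin(th/2),0])
E
python3 - <<'E'
from h import *
for i,(x,y) in enumerate([(.52,.30),(.56,.16),(.56,-.16),(.52,-.30)]):
    arm.goto([x,y,.24],rv(np.pi)); arm.wait(.2); shot("wrist",f"w{i}")
o=arm.observe();print(o["time"],o["position"],o["qpos"])
ims=[cv2.imread(f"pics/w{i}.png") for i in range(4)]
cv2.imwrite("pics/m.png",cv2.resize(np.vstack([np.hstack(ims[:2]),np.hstack(ims[2:])]),(800,500),interpolation=cv2.INTER_AREA))
E
```

```text
5.0167 [ 0.52048637 -0.29869229  0.24007486] [-5.91535256e-01  3.32625686e-01  1.43326306e+00  2.76555982e-04
  1.37574919e+00 -2.16428436e+00]
```

View pics/m.png

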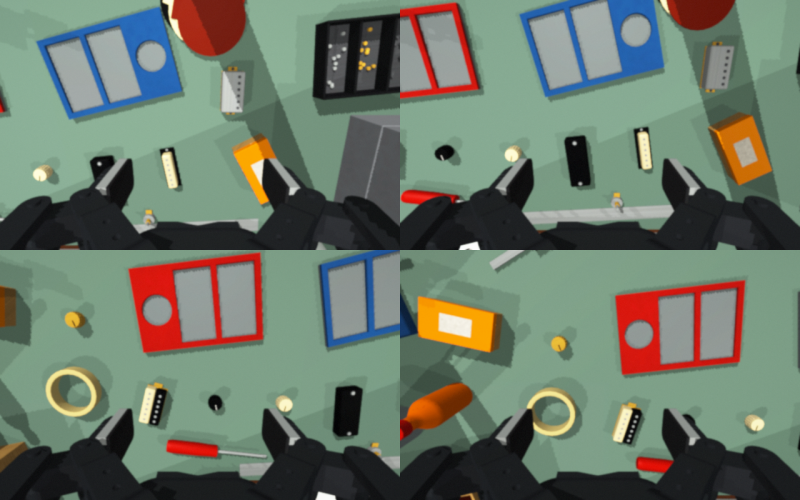

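The four wrist shots show everything clearly. The humbucker, single-coil, soapbar and blue tray are in shots 0/1 (soapbar clear in 1 and 3), and the gold knob, black knob and red tray are in shots 2/3.

Next I segment in each shot and triangulate.

```bash
cat > seg.py <<'E'
from h import *
C=dict(single=(.646,.247,.012),soap=(.67,.124,.011),black=(.653,-.126,.01),hum=(.502,.366,.011),gold=(.503,-.366,.01),
 cream=(.656,.003,.01),blue=(.458,.16,.01),red=(.481,-.16,.01))
def mask(k,im):
    h=cv2.cvtColor(im,cv2.COLOR_BGR2HSV); H,S,V=[h[:,:,i].astype(int) for i in range(3)]
    m={"single":(H>12)&(H<32)&(S>20)&(V>150),"cream":(H>12)&(H<32)&(S>20)&(V>150),"soap":V<60,"black":V<60,"hum":S<30,
       "gold":(H>14)&(H<30)&(S>120)&(V>90),"blue":(H>100)&(H<128)&(S>110),"red":((H<8)|(H>172))&(S>130)}[k]
    return m.astype(np.uint8)
def blob(k,im,p,c=None,r=None):
    c=proj(p,C[k] if c is None else c); r=r or (170 if k in("blue","red") else 70 if k in("single","soap","hum") else 40)
    m=mask(k,im)
    roi=np.zeros_like(m); cv2.rectangle(roi,tuple(int(v-r) for v in c),tuple(int(v+r) for v in c),1,-1)
    m=cv2.morphologyEx(m*roi,cv2.MORPH_CLOSE,np.ones((5,5)))
    cs,_=cv2.findContours(m,cv2.RETR_EXTERNAL,cv2.CHAIN_APPROX_NONE)
    cs=[q for q in cs if cv2.contourArea(q)>60]
    return max(cs,key=cv2.contourArea) if cs else None
def rect(q,p,z):
    w=np.array([onz(p,u,z)[:2] for u in q[:,0].astype(float)],np.float32)*1000
    c,(a,b),an=cv2.minAreaRect(w)
    if a<b: a,b,an=b,a,an+90
    return np.array(c)/1000,a,b,(an+90)%180-90
E
python3 - <<'E'
from seg import *
V={i:(np.load(f"pics/w{i}.npy",allow_pickle=True).item(),cv2.imread(f"pics/w{i}.png")) for i in range(4)}
V["top"]=(cam("top"),cv2.imread("pics/top0.png"))
use=dict(single=[0,1],soap=[1,2],black=[1,2],hum=[0,1],gold=[2,3],cream=[0,1,2,3],blue=[0,1],red=[2,3])
for k,l in use.items():
    obs=[]
    for i in l:
        p,im=V[i]; q=blob(k,im,p)
        if q is None: print(k,i,"none");continue
        c,a,b,an=rect(q,p,C[k][2]); print(k,i,c.round(4),"%.0f x %.0f mm, %.1f deg"%(a,b,an))
        obs.append((p,np.array(cv2.minAreaRect(q)[0])))
    X,e=tri(obs); print("   tri",X.round(4),round(e,4))
E
```

```text
single 0 [0.6483 0.247 ] 76 x 19 mm, 9.5 deg
single 1 [0.648  0.2491] 76 x 19 mm, 9.8 deg
   tri [0.6446 0.2477 0.0179] 0.0
soap 1 [0.6711 0.124 ] 102 x 39 mm, 6.0 deg
soap 2 [0.6714 0.1245] 104 x 49 mm, 5.8 deg
   tri [0.6689 0.1237 0.0125] 0.0
black 1 [ 0.653  -0.1258] 38 x 25 mm, -64.1 deg
black 2 [ 0.6526 -0.126 ] 30 x 24 mm, 17.5 deg
   tri [ 0.6529 -0.126   0.0095] 0.0001
hum 0 [0.4989 0.3616] 72 x 40 mm, -0.4 deg
hum 1 [0.498  0.3625] 75 x 45 mm, -0.3 deg
   tri [0.4976 0.3614 0.0139] 0.0001
gold 2 [ 0.5025 -0.3664] 33 x 25 mm, -89.9 deg
gold 3 [ 0.5029 -0.3657] 27 x 26 mm, -46.6 deg
   tri [ 0.5028 -0.366   0.0108] 0.0005
cream 0 [6.534e-01 6.000e-04] 40 x 26 mm, -33.1 deg
cream 1 [0.6548 0.0007] 32 x 28 mm, 0.1 deg
cream 2 [0.655  0.0035] 35 x 27 mm, 51.3 deg
cream 3 [0.6547 0.0042] 41 x 26 mm, 54.1 deg
   tri [0.6532 0.0022 0.0124] 0.001
blue 0 [0.4568 0.1554] 211 x 137 mm, -75.9 deg
blue 1 [0.4561 0.1547] 210 x 138 mm, -75.9 deg
   tri [0.4543 0.1556 0.0183] 0.0006
red 2 [ 0.4794 -0.1577] 210 x 137 mm, -83.5 deg
red 3 [ 0.4795 -0.158 ] 211 x 137 mm, -83.6 deg
   tri [ 0.4755 -0.1559  0.0172] 0.001
```

Sizes match at the assumed heights: trays 210×137, pickups 102×39 and 72×40, knobs about 25 mm. I'll check the tray corner heights and the humbucker yaw from its brass ears, then touch the bench to find the fingertip offset at the grasp openings.

Run:
```python
from seg import *
V={i:(np.load(f"pics/w{i}.npy",allow_pickle=True).item(),cv2.imread(f"pics/w{i}.png")) for i in range(4)}
for k,l in (("blue",(0,1)),("red",(2,3))):
    B=[]
    for i in l:
        p,im=V[i]; b=cv2.boxPoints(cv2.minAreaRect(blob(k,im,p))); B.append(b)
    P=[[onz(V[i][0],u,.01)[:2] for u in b] for i,b in zip(l,B)]
    for a in range(4):
        j=np.argmin([np.linalg.norm(P[0][a]-w) for w in P[1]])
        X,e=tri([(V[l[0]][0],B[0][a]),(V[l[1]][0],B[1][j])]); print(k,X.round(4),round(e,4))
for i in (0,1):
    p,im=V[i]; h=cv2.cvtColor(im,cv2.COLOR_BGR2HSV); m=cv2.inRange(h,(10,70,60),(28,255,255))
    c=proj(p,C["hum"]).astype(int); r=np.zeros_like(m); r[max(0,c[1]-60):c[1]+60,c[0]-40:c[0]+40]=1
    n,_,st,ce=cv2.connectedComponentsWithStats(m*r)
    E=[(st[j,4],onz(p,ce[j],.003)[:2].round(4)) for j in range(1,n) if st[j,4]>5]; print("ears",i,E)
    q=blob("hum",im,p); print(" approx",[onz(p,u[0].astype(float),.022)[:2].round(4).tolist() for u in cv2.approxPolyDP(q,4,True)])
arm.goto([.575,.01,.09],rv(np.pi))
for g in (.45,.3):
    arm.set_gripper(g); arm.line_to([.575,.01,.045],feed=.15)
    hit=arm.line_to([.575,.01,.003],feed=.03,contact_N=4); o=arm.observe(); print(g,hit,o["position"],o["grip_width"],o["contact_force"])
    arm.line_to([.575,.01,.05],feed=.2)
print(arm.observe()["time"])
```

```text
blue [0.4145 0.0366 0.0105] 0.0014
blue [ 0.3632  0.2393 -0.0006] 0.0007
blue [0.4948 0.2766 0.0279] 0.0003
blue [0.5485 0.0693 0.0387] 0.0021
red [ 4.213e-01 -2.726e-01 -3.000e-04] 0.0002
red [ 0.3996 -0.0615  0.0089] 0.0002
red [ 0.5292 -0.0403  0.0341] 0.0017
red [ 0.5568 -0.257   0.0276] 0.0024
ears 0 [(np.int32(117), array([0.4596, 0.3604])), (np.int32(44), array([0.5384, 0.36  ]))]
 approx [[0.4625, 0.3446], [0.5304, 0.3416], [0.5326, 0.3751], [0.4655, 0.3786]]
ears 1 [(np.int32(96), array([0.4588, 0.3602])), (np.int32(220), array([0.4971, 0.3417])), (np.int32(77), array([0.5374, 0.3592]))]
 approx [[0.4641, 0.3756], [0.4613, 0.3513], [0.466, 0.3361], [0.5301, 0.3366], [0.5311, 0.3776]]
0.45 False [0.57517816 0.00997608 0.0032027 ] 0.44893250370630333 [-0.04279851 -1.28211469 -0.58337946]
0.3 False [0.57516804 0.01000519 0.00319384] 0.3010449506639954 [-0.08046322 -0.65363905 -0.27820955]
11.7
```

No contact was felt at TCP z = 3 mm, which doesn't fit a 17 mm tip lead. I'll look from the side before going on.

Run:
```python
from seg import *
arm.set_gripper(.45); arm.line_to([.575,.01,.02],feed=.15)
ps,s=shot("side","s1"); pt,t=shot("top","t1"); o=arm.observe(); print(o["position"],o["contact_force"])
for z in(0,.02): print(z,proj(ps,[.575,.01,z]),proj(ps,[.575,.029,z]),proj(ps,[.575,-.009,z]))
c=s[120:280,220:460]; cv2.imwrite("pics/s1c.png",cv2.resize(c[:,:,::-1],None,fx=3.3,fy=3.3,interpolation=cv2.INTER_CUBIC))
arm.line_to([.575,.01,.06],feed=.2)
```

```text
[0.57528924 0.00997945 0.02025591] [-0.00351197 -0.59920763 -0.762321  ]
0 [325.83718645 217.35708026] [323.1290808  213.63945473] [328.6275047  221.18756538]
0.02 [326.00800998 211.25823429] [323.26808343 207.59123583] [328.83204199 215.03779585]
```

View pics/s1c.png

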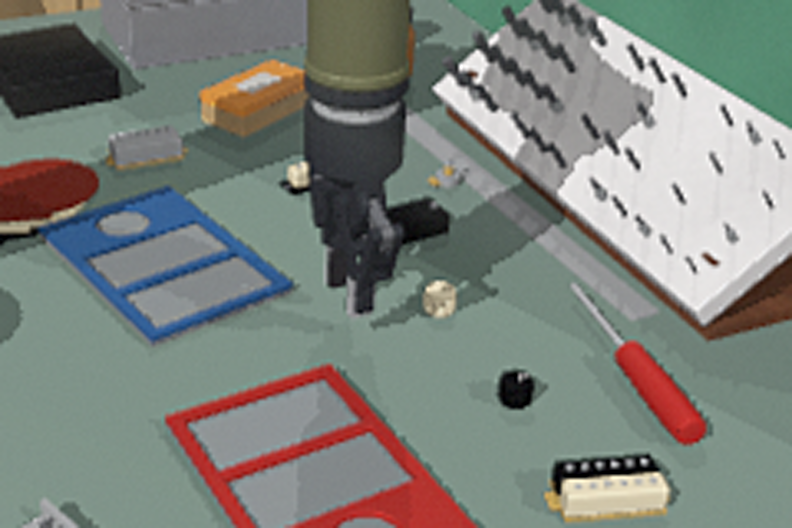

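The side view shows the lower finger corner at crop (365,312), which is full-image (330.6,214.5). The tips are therefore about level with the stated TCP height, not 17 mm below it. I'll touch down further to measure it.

Run:
```python
from seg import *
for g in (.45,.3):
    arm.set_gripper(g); arm.line_to([.575,.01,.006],feed=.2)
    hit=arm.line_to([.575,.01,-.02],feed=.02,contact_N=4); o=arm.observe(); print(g,hit,o["position"],o["contact_force"])
    arm.line_to([.575,.01,.05],feed=.2)
print(arm.observe()["time"])
```

```text
0.45 True [ 0.57512678  0.00999718 -0.00534539] [-0.66042123  0.42867441  4.39203668]
0.3 True [ 0.57520052  0.01000318 -0.00416219] [-0.73306832 -0.91166084  5.06636474]
16.3083
```

Touching down puts the tips about 5 mm behind the TCP at opening 0.45 and 4 mm at 0.3. That contradicts the stated 17 mm lead, but the side view agrees, so I'll use the measured values. At pick the TCP goes to z ≈ 2.5 mm, which puts the tips about 7.5 mm up. At place they then stay above the tray plate. I start with the soapbar.

```bash
cat > job.py <<'E'
from h import *
D=np.radians
TR=dict(blue=((.4565,.155),D(104.1)),red=((.4795,-.1578),D(-83.6)))
def bay(t,y):
    c,h=TR[t]; return np.array(c)+y*np.array([np.cos(h),np.sin(h)])
def th(t): h=TR[t][1]; return h+D(90) if t=="blue" else h+D(270)   # near 180deg, along the bay
def st(m): o=arm.observe(); print(m,"t=%.1f"%o["time"],"pos",o["position"].round(4),"w=%.3f"%o["grip_width"],"gf=%.0f"%o["grip_force"],"F",o["contact_force"].round(1))
def pick(xy,yaw,op,z=.0025):
    r=rv(np.pi+D(yaw)); arm.goto([*xy,.10],r); arm.set_gripper(op)
    hit=arm.line_to([*xy,z],feed=.15,contact_N=12); st(f"down hit={hit}")
    arm.set_gripper(0.); st("closed"); arm.line_to([*xy,.10],feed=.2); st("lifted")
def place(xy,t,op,z=.0075):
    r=rv(th(t)); arm.goto([*xy,.10],r); arm.line_to([*xy,z+.012],feed=.2)
    hit=arm.line_to([*xy,z-.002],feed=.03,contact_N=4); st(f"set hit={hit}")
    arm.set_gripper(op); arm.wait(.2); arm.line_to([*xy,.10],feed=.2); st("off")
E
python3 - <<'E'
from job import *
for t in TR: print(t,bay(t,-.065).round(3),bay(t,.005).round(3),bay(t,.07).round(3),np.degrees(th(t)))
pick((.670,.124),5.9,.72)
_,a=shot("wrist","g1"); _,b=shot("side","g1s")
cv2.imwrite("pics/g1m.png",np.hstack([cv2.resize(a[200:,120:520],(400,200)),cv2.resize(b[100:240,240:440],(400,280))[:200]])[:,:,::-1])
E
```

```text
blue [0.472 0.092] [0.455 0.16 ] [0.439 0.223] 194.1
red [ 0.472 -0.093] [ 0.48  -0.163] [ 0.487 -0.227] 186.4
down hit=False t=18.2 pos [0.6708 0.1241 0.0031] w=0.718 gf=0 F [ 0.5 -0.2  0.4]
closed t=18.6 pos [0.6714 0.1242 0.0043] w=0.425 gf=62 F [-1.1 -1.1  5.9]
lifted t=19.2 pos [0.669  0.1239 0.0992] w=0.427 gf=61 F [-0.5  0.1 -2.3]
```

View pics/g1m.png

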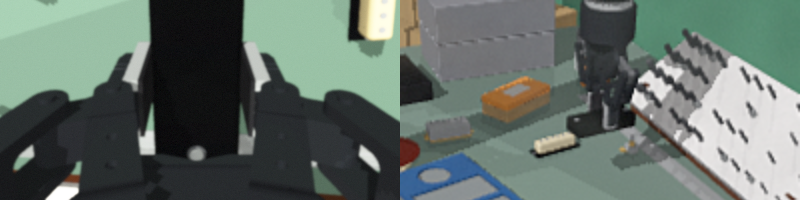

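The soapbar is held square between the pads (w = 0.427, about 36 mm; 38 expected), with no tilt visible in either view. I'll place it, then do the black knob.

Run:
```python
from job import *
place(bay("blue",.005),"blue",.6)
_,a=shot("wrist","p1")
pick((.653,-.126),0,.55)
_,b=shot("wrist","g2")
cv2.imwrite("pics/p1m.png",np.hstack([a,b])[:,:,::-1][:,:,:] if 0 else cv2.resize(np.hstack([a,b]),(800,250),interpolation=cv2.INTER_AREA)[:,:,::-1])
```

```text
set hit=True t=21.1 pos [0.4564 0.1601 0.0093] w=0.421 gf=62 F [-0.3 -0.2  6.1]
off t=22.2 pos [0.4549 0.1597 0.0997] w=0.600 gf=0 F [-0.2 -1.  -0.4]
down hit=False t=24.6 pos [ 0.6537 -0.1261  0.0031] w=0.550 gf=0 F [0.6 0.2 0.6]
closed t=25.0 pos [ 0.6543 -0.1264  0.0042] w=0.261 gf=59 F [0.  0.2 6.5]
lifted t=25.6 pos [ 0.6522 -0.1258  0.0994] w=0.263 gf=59 F [-0.4 -0.  -0.7]
```

View pics/p1m.png

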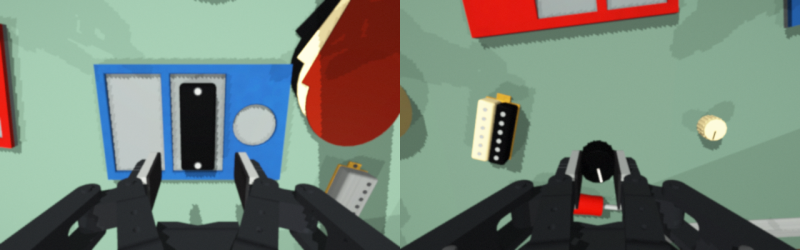

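The soapbar lies centred in the middle bay (198,126 in the left picture), and the black knob is held upright between the pads. I'll continue with the knob and the single-coil.

Run:
```python
from job import *
place(bay("blue",.07),"blue",.42)
_,a=shot("wrist","p2")
pick((.647,.248),9.6,.55)
_,b=shot("wrist","g3")
cv2.imwrite("pics/p2m.png",cv2.resize(np.hstack([a,b]),(800,250),interpolation=cv2.INTER_AREA)[:,:,::-1])
```

```text
set hit=True t=28.1 pos [0.4404 0.2233 0.0092] w=0.262 gf=60 F [-0.2  0.2  6.4]
off t=29.2 pos [0.439  0.2227 0.0997] w=0.420 gf=0 F [-0.3 -0.9 -0.5]
down hit=False t=31.2 pos [0.6477 0.2483 0.0032] w=0.549 gf=0 F [-0.1  0.5  1. ]
closed t=31.6 pos [0.6481 0.2483 0.0042] w=0.191 gf=62 F [-0.7 -0.7  6. ]
lifted t=32.2 pos [0.6461 0.2477 0.0992] w=0.189 gf=62 F [-0.6  0.  -0.7]
```

View pics/p2m.png

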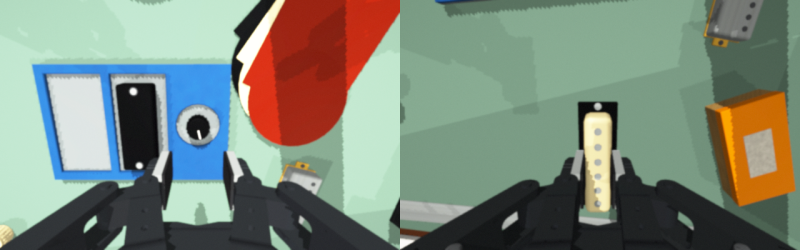

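The black knob is centred in its round bay and the single-coil is held straight. I'll place it in the red outer bay, then pick the humbucker.

Run:
```python
from job import *
place(bay("red",-.065),"red",.38)
_,a=shot("wrist","p3")
pick((.4985,.360),-1,.72)
_,b=shot("wrist","g4")
cv2.imwrite("pics/p3m.png",cv2.resize(np.hstack([a,b]),(800,250),interpolation=cv2.INTER_AREA)[:,:,::-1])
```

```text
set hit=True t=34.7 pos [ 0.4733 -0.0935  0.0091] w=0.189 gf=62 F [-0.7  1.1  5.7]
off t=35.8 pos [ 0.4718 -0.0931  0.0997] w=0.381 gf=0 F [ 0.2 -0.6 -0.6]
down hit=False t=38.7 pos [0.499  0.3604 0.003 ] w=0.722 gf=0 F [-1.  -0.3 -0.1]
closed t=39.0 pos [0.4996 0.3607 0.0041] w=0.430 gf=62 F [-0.8  0.6  7.2]
lifted t=39.7 pos [0.4977 0.3595 0.0993] w=0.425 gf=61 F [-0.9  0.1 -2. ]
```

View pics/p3m.png

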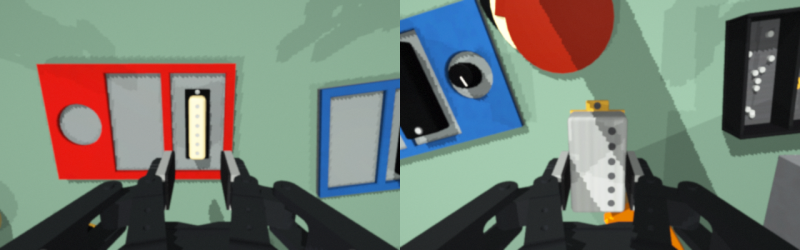

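The single-coil lies centred in the red outer bay and the humbucker is held square. I'll place it, then do the gold knob.

Run:
```python
from job import *
place(bay("red",.005),"red",.55)
pick((.5027,-.366),0,.55)
assert .2<arm.observe()["grip_width"]<.32
place(bay("red",.07),"red",.42)
_,a=shot("wrist","p4")
arm.goto([.40,.02,.27],rv(np.pi)); arm.wait(.3)
_,b=shot("wrist","f1"); _,s=shot("side","f2"); _,t=shot("top","f3")
cv2.imwrite("pics/fm.png",np.vstack([np.hstack([cv2.resize(x,(400,250),interpolation=cv2.INTER_AREA) for x in q]) for q in ((a,b),(s[130:330,190:510],t[120:320,160:480]))])[:,:,::-1])
```

```text
set hit=True t=42.6 pos [ 0.481  -0.1632  0.0091] w=0.426 gf=62 F [-0.9  0.1  5.7]
off t=43.6 pos [ 0.4797 -0.1626  0.0997] w=0.549 gf=0 F [-0.7  0.8  0.4]
down hit=False t=45.5 pos [ 0.5033 -0.3663  0.0031] w=0.551 gf=0 F [ 1.   0.  -0.6]
closed t=45.9 pos [ 0.5036 -0.3668  0.0041] w=0.265 gf=59 F [-0.1  1.2  6.7]
lifted t=46.5 pos [ 0.5021 -0.3656  0.0996] w=0.261 gf=59 F [ 0.2 -0.  -1.1]
set hit=True t=48.1 pos [ 0.4882 -0.2279  0.0091] w=0.258 gf=59 F [-0.7 -0.4  4.8]
off t=49.2 pos [ 0.4869 -0.2271  0.0997] w=0.418 gf=0 F [0.4 0.7 0.5]
```

View pics/fm.png

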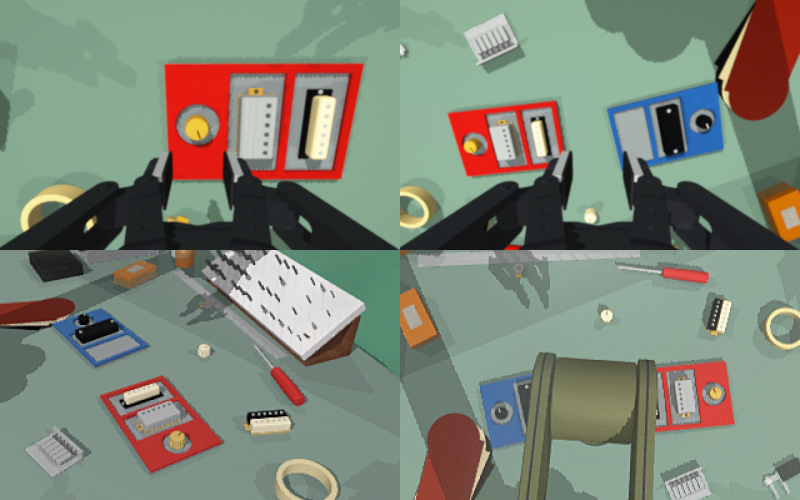

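All five parts lie flat inside their bays, the zebra pickup and cream knob are where they started, and the arm is clear. I'm handing in.

```bash
python3 -c "
from plant import arm
print(arm.close_job())"
```

```text
the job is handed in; nothing more can be done
None
```

Both trays are made up as asked and the job is handed in at about 50 s of robot time: the final pictures show all five parts flat and right way up in their bays, with the zebra pickup and cream knob left where they were.

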